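Wedge a rocking laboratory balance

ROBOT

A 6-joint arm with a two-finger parallel gripper is mounted at the origin on the work surface. World frame = base frame: x ahead of the robot, y to its left, z up, the work surface at z = 0. Lengths are in mm, angles in rad, forces in N, time in s.
With the tool pointing down it reaches from about 350 to 775 mm from the base axis. Payload 7.3 kg.
Tool frame: the origin (TCP) lies between the finger pads; the fingertips stand 14 mm ahead of it and the grasp point (between the pads) lies 5 mm behind it; y points along the fingers, z is the direction in which the jaws open and shut, and the axes are right-handed (so a half turn about y gives the same grasp; the last joint's range is limited). The gripper opens to 92 mm and grips with 3 to 60 N. Pads are 19 mm wide; open, the fingers measure 130 mm over their backs; the gripper's body (75 mm by 190 mm) begins 47 mm behind the grasp point.
Start: joints at [1.2, 0.342, 1.524, -0, 1.275, -0.146], TCP at [117.011, 511.812, 240.741] pointing down, gripper open.
Joint ranges: [-2.53, 2.53], [-0.77, 2.02], [0.04, 2.7], [-1, 4.14], [0.28, 2.66], [-3.11, 3.11]. Speed limits (rad/s): [2.57, 2.57, 3.14, 3.14, 3.14, 3.14].

INTERFACE

Orientations are given as [roll, pitch, yaw] about the fixed x, y, z axes, in that order (R = Rz(yaw) Ry(pitch) Rx(roll)).
In Python, from plant import bot, vision, order gives the robot as it stands.
- The arm moves only by the tool apply_moves, never from a script. Its argument "rows" is a list of rows, each a list of 3 entries, a list of its own where there are three numbers: the shift along the tool's x, y, z in cm, then the turn about the tool's y in rad, then the finger opening in cm, from 0 to 9.18. A call has 1 to 5 rows; each row is the pose to reach, as a shift and turn from the pose measured when the call began, along the tool's axes at that moment; what a row does not reach only later rows make up. A row lasts 1/8 s, in which the tool goes at most 62.5 mm and 10.7 degrees, less where a joint would pass 70% of its speed; a pose out of reach is approached as far as the arm can. A call with a gripper value outside its range is refused whole. The fingers move at their own pace and stop on an object; the grip force is fixed at half the most. Time passes only in rows, so rows that repeat a pose let the fingers close. It gives the time, the measured TCP pose, the force and the opening at its end, in the units of the state.
- bot.get_obs(): the state, without advancing time (a new reading comes with each control period).
- vision.capture(name): name is "side" or "top"; returns the picture (420x560x3 uint8, red, green, blue); there is no depth.
- vision.camera_info(name): a dict with "mtx" (3x3 intrinsics, pixels), "distortion" ([k1, k2, p1, p2, k3] as OpenCV has them; the pictures are not rectified), "rvec" (rotation vector, rad) and "tvec" (3), from world to camera coordinates, as OpenCV has them. Camera axes: x right, y down, z forward; pixel columns grow to the right and rows downward; lengths in mm; the calibration is good to about 2 mm. A picture is of the moment at which its call begins. camera_info takes no time and is no camera call.
- order.close_job(): hands the job in, once; it reports no verdict.
The state is a dict: "time": time; "joint_positions": joint angles; "dq": joint speeds; "tau": joint torques, N m; "tool_pos": TCP position; "tcp_rot": TCP orientation; "contact_force": force on the tool from outside, world axes, zero at the start; "moment": the same for the moment, N m; "grip_width": finger opening in mm.
Only numpy, scipy, OpenCV 4.12 (cv2) and the standard library are available. Lean on these libraries where they do the work, as an engineer would, in place of code of your own. Each camera call takes 0.05 s, during which the arm holds its last target.

TASK

The white balance rocks because the foot under its near left corner (as the robot sees it) is missing. Push the wooden wedge along the bench, thin end first, in under the left side of the case at that corner until the balance no longer rocks, then check by pressing firmly down on top of that corner: it must not give. Only push and press, never lift the wedge or the balance, leave the balance level and in its place and the other things on the bench undisturbed.

Things in the scene. Friction and masses are not known exactly. Their poses are not given: they have to be found in the camera images.
- balance: Bench balance, about 1.6 kg: flat white case 220 mm (x, front to back) by 190 mm (y). Origin on the bench under the middle of the case, z up; x points away from the robot, y to its left, give or take 0.3 rad. Case underside 14 mm, top 60 mm above the bench. Feet 20 mm wide at x, y = (-95, -80), (95, 80), (95, -80) mm; the fourth is missing. Slides if pushed sideways with 6 to 14 N.
- loose_corner (a point): Where to press: top face of the case 20 mm in from both sides at the corner without a foot, (-90, 75, 60) mm in the balance's frame, flat and free. The balance rests level on three feet, this point 60 mm up; while it rocks, 2 to 3.5 N down here tips it (14 mm at most, to the bench) and it comes back when let go.
- pan_top (a point): Middle of the balance's round steel pan, 120 mm wide, its top 74 mm above the bench.
- wedge: Plain beech wedge, about 80 g, 130 mm long, 50 mm wide, flat below; its top slopes from 28 mm at the butt to 3 mm at the thin end. Lies left of the balance, thin end towards it. Origin under its middle on the bench, x along it from butt to thin end, z up. Slides at under 1 N; square under the case it meets the left lower edge with about 57 mm under (less if turned), then resists sharply.
- wedge_tip (a point): Middle of the wedge's thin end, on the bench surface.
- wedge_butt (a point): Middle of the upright butt face of the wedge (50 mm wide, 28 mm high), 12 mm above the bench: where to push. Pushed with a broad front up to about 0.3 rad off its length, the wedge turns square to that front; farther off, it slides on askew.
- beaker: Glass beaker, 66 mm wide, 85 mm high, to the left of the balance beyond the wedge; origin under its middle. Leave alone.
- dish: White porcelain dish, 80 mm wide, 32 mm high, on the robot's side of the wedge; origin under its middle. Leave alone.
- bottle: Amber glass bottle, 56 mm wide, 130 mm high, right of the balance; origin under its middle. Leave alone.
- brush: Wooden brush, 170 mm long, lying beyond the beaker to the left; origin under its middle. Leave alone.
- weight: Brass weight, 26 mm wide, 43 mm high, in front of the balance; origin under its middle. Leave alone.
- boat: White plastic tray, 60 x 80 x 18 mm, right front of the balance; origin under its middle. Leave alone.
There are look-alikes about, which are no part of the job. There is more than one size of the wedge; the job needs the smallest.

How it is judged:
By the outcome, as a careful person would: the job done as asked, in the order asked, and still so for the second after the job is handed in, with the robot touching nothing.
It also fails if it takes over 45 s, if anything falls off the work surface, if the arm or the gripper's body presses on something with over 40 N, if the wrist force passes 120 N, or if a joint passes its speed limit or range.

## Working session

There is one attempt and no reset: what is moved stays moved. The work goes in short steps, Python scripts to look and compute and a tool call to move; the robot and the scene stay as the last step left them, time stands still between calls to the robot, and variables do not carry over. Pictures are saved under pics/ and viewed, and the job is handed in when it is done.

Besides the shell and the picture viewer there is one more tool, called after "Emit:" as a command line: name --argument value ..., lists and objects as JSON in quotes. apply_moves: Moves the arm, as the interface text tells. Its arguments: {"type":"object","properties":{"rows":{"type":"array","items":{"type":"array"}}},"required":["rows"]}

```bash
ls; mkdir -p pics
python3 - <<'E'
from plant import bot, vision, order
import cv2
print(bot.get_obs())
for n in ("top","side"):
    im=vision.capture(n); cv2.imwrite(f"pics/{n}0.png",im[:,:,::-1])
    print(vision.camera_info(n))
E
```

```text
pics
{'time': 0.0, 'joint_positions': array([ 1.20001863e+00,  3.42716859e-01,  1.52500728e+00,  1.60742707e-05,
        1.27537834e+00, -1.46008301e-01]), 'dq': array([-1.66394228e-03, -7.57306582e-04, -1.18757589e-04,  7.62872367e-04,
       -3.62642078e-05, -2.47695063e-03]), 'tau': array([ 1.53106179e-03, -4.31235874e+01, -2.44218135e+01,  7.17500551e-02,
        5.58100606e-02, -1.22924225e-04]), 'tool_pos': array([116.85340934, 511.44563501, 240.05138055]), 'tcp_rot': array([-1.57228785e+00,  2.34872161e-04, -2.24774260e-01]), 'contact_force': array([ 0.0302248 , -0.38873601, -0.42249311]), 'moment': array([ 0.01334133,  0.01179681, -0.03982059]), 'grip_width': 91.99648092361488}
{'mtx': array([[424.86766471,   0.        , 283.4746382 ],
       [  0.        , 424.86766471, 210.68204201],
       [  0.        ,   0.        ,   1.        ]]), 'distortion': array([-0.12847507,  0.        ,  0.        ,  0.        ,  0.        ]), 'rvec': array([ 2.19779649, -2.16341897,  0.08644471]), 'tvec': array([  16.14764922,  577.51567688, 1078.80157845])}
{'mtx': array([[409.26616868,   0.        , 277.24802934],
       [  0.        , 409.26616868, 203.64221007],
       [  0.        ,   0.        ,   1.        ]]), 'distortion': array([-0.08789702,  0.        ,  0.        ,  0.        ,  0.        ]), 'rvec': array([ 2.29268761, -0.36797678,  0.14384073]), 'tvec': array([-538.66802343,  213.0977353 ,  833.19209539])}
```

View pics/top0.png

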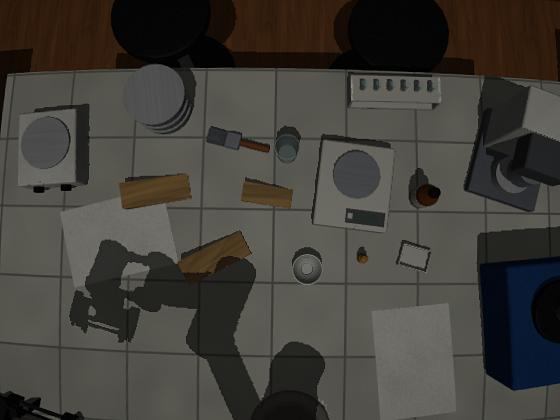

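View pics/side0.png

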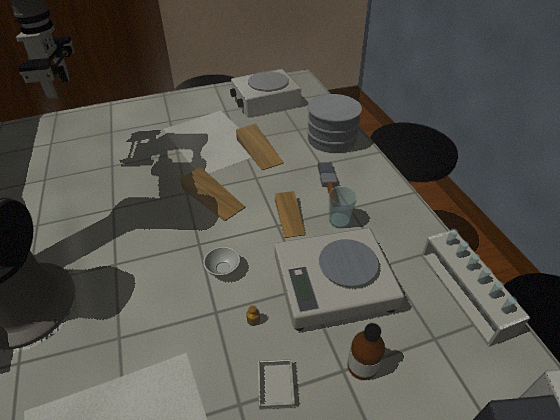

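```bash
cat > h.py <<'E'
import numpy as np, cv2
from plant import bot, vision, order
def cam(n):
    c=vision.camera_info(n); R=cv2.Rodrigues(c["rvec"])[0]
    return c,R
def px2w(n,pts,z):
    c,R=cam(n); pts=np.array(pts,float).reshape(-1,1,2)
    u=cv2.undistortPoints(pts,c["mtx"],c["distortion"]).reshape(-1,2)
    C=-R.T@c["tvec"]; out=[]
    zz=np.broadcast_to(z,(len(u),))
    for (a,b),h in zip(u,zz):
        d=R.T@np.array([a,b,1]); out.append(C+d*(h-C[2])/d[2])
    return np.array(out)
def w2px(n,P):
    c,R=cam(n); return cv2.projectPoints(np.array(P,float).reshape(-1,1,3),c["rvec"],c["tvec"],c["mtx"],c["distortion"])[0].reshape(-1,2)
def crop(im,x0,y0,w,h,s,name):
    o=cv2.resize(im[y0:y0+h,x0:x0+w],None,fx=s,fy=s,interpolation=cv2.INTER_CUBIC)
    o=np.clip(o.astype(float)*1.5,0,255).astype(np.uint8)
    for i in range(0,w,10): cv2.putText(o,str(x0+i),(i*s,8),0,.3,(0,255,255),1) if i%20==0 else None; cv2.line(o,(i*s,9),(i*s,14),(0,255,255),1)
    for i in range(0,w,10): cv2.line(o,(i*s,9),(i*s,14),(0,255,255),1)
    for j in range(0,h,10):
        cv2.line(o,(0,j*s),(5,j*s),(0,255,255),1)
        if j%20==0: cv2.putText(o,str(y0+j),(7,j*s+4),0,.3,(0,255,255),1)
    cv2.imwrite("pics/"+name,o)
E
python3 - <<'E'
from h import *
crop(cv2.imread("pics/top0.png"),230,120,190,145,4,"t0c.png")
crop(cv2.imread("pics/side0.png"),200,170,220,165,3,"s0c.png")
E
```

```text
(no output)
```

View pics/t0c.png

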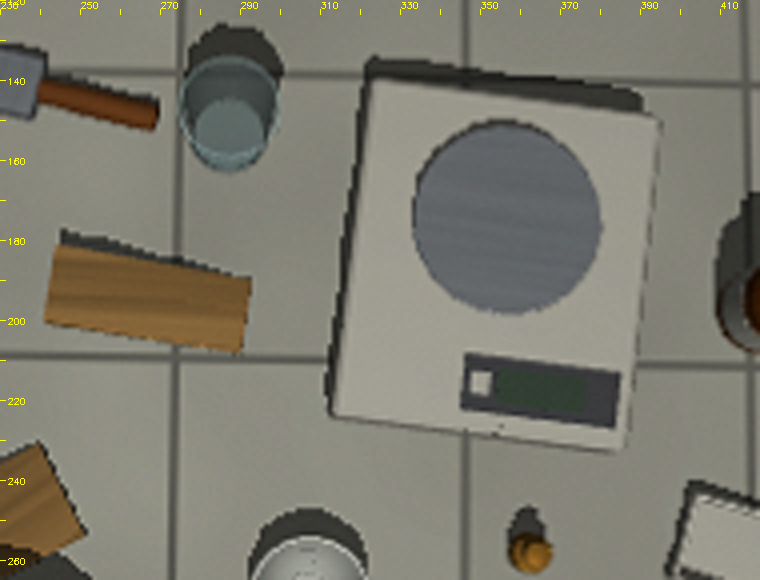

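View pics/s0c.png

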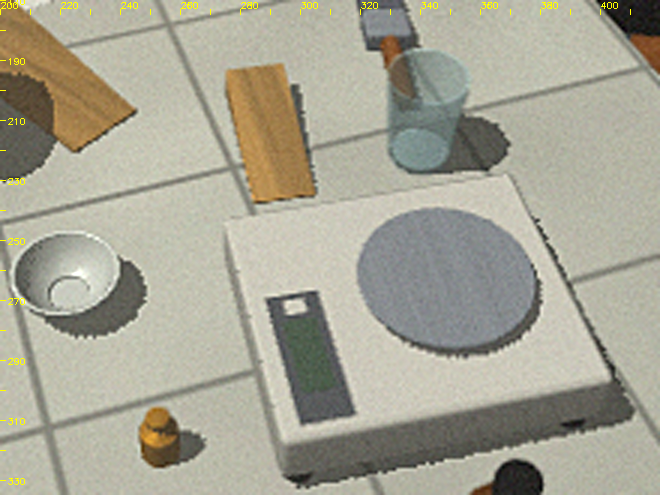

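Run:
```python
from h import *
np.set_printoptions(suppress=True,precision=1)
T=px2w("top",[(312.5,224),(323,139.5),(395,150.5),(385.5,233)],60);S=px2w("side",[(275.3,242.7),(370.3,228),(404,297.3),(295,316.7)],60)
for A in (T,S): print("case NL FL FR NR",A[:,:2].tolist(),A.mean(0)); print([np.linalg.norm(A[i]-A[i-1]) for i in range(4)])
W=px2w("top",[(243.75,181.5),(241.25,200.5),(292.5,189.5),(290,208.25)],[28,28,3,3])
V=px2w("side",[(294.7,191.7),(275.7,193.3),(305.3,234.7),(285.7,237.3)],[28,28,3,3])
for A in (W,V):
  print("wedge bf bn tf tn",A); b=(A[0]+A[1])/2;t=(A[2]+A[3])/2;print(b,t,np.linalg.norm((t-b)[:2]),np.arctan2(*(t-b)[1::-1]))
for A in (T,S):
  c=A.mean(0); l=A[1]-A[0]+A[2]-A[3]; print("bal",c,"yaw",np.arctan2(l[1],l[0]))
print("others: beaker",px2w("top",[(286.5,151)],0), "side", px2w("side",[(340,219)],0),"dish",px2w("top",[(307,268)],16),px2w("side",[(222,265)],10))
```

```text
case NL FL FR NR [[541.9686488594144, -47.906802834195446], [758.0487701937766, -72.77498186947358], [733.5894870670608, -258.3728946346685], [521.9797703020906, -232.26537276530743]] [ 638.9 -152.8   60. ]
[np.float64(185.43904004557442), np.float64(217.50642557038015), np.float64(187.20267560553123), np.float64(213.21415273735946)]
case NL FL FR NR [[545.8282961688317, -51.834369617437915], [758.6569392371848, -77.91798545048346], [735.3994436832893, -263.017426887173], [524.8540207118041, -235.48733397249356]] [ 641.2 -157.1   60. ]
[np.float64(184.8467785690262), np.float64(214.42104916552003), np.float64(186.5548560601249), np.float64(212.33765834192602)]
wedge bf bn tf tn [[651.3 129.7  28. ]
 [601.5 135.   28. ]
 [635.5   2.2   3. ]
 [585.5   8.1   3. ]]
[626.4 132.4  28. ] [610.5   5.2   3. ] 128.16663140052927 -1.695078246525337
wedge bf bn tf tn [[653.9 125.3  28. ]
 [606.1 135.   28. ]
 [635.5  -1.6   3. ]
 [588.9   5.3   3. ]]
[630.  130.1  28. ] [612.2   1.8   3. ] 129.53822691229024 -1.7086261081454628
bal [ 638.9 -152.8   60. ] yaw -0.11862884751462083
bal [ 641.2 -157.1   60. ] yaw -0.12596389681110598
others: beaker [[739.8  19.7   0. ]] side [[736.7  22.8   0. ]] dish [[429.9 -38.   16. ]] [[427.7 -34.4  10. ]]
```

Balance is at about (640, −155), yaw −0.122. The small wedge is square to the case but sits about 35 mm too far back (x_b ≈ −47). Its tip is at y_b ≈ 154. I'll first push it sideways towards the corner, working from its far side, and then push on the butt.

Emit:
apply_moves --rows '[[[62.7,9,-29.9],-0.1,5],[[62.7,9,-29.9],-0.1,5],[[62.7,9,-29.9],-0.1,5],[[62.7,9,-29.9],-0.1,5],[[62.7,9,-29.9],-0.1,5]]'

```text
time: 0.72
tool_pos: [361.0, 317.8, 200.1]
tcp_rot: [-1.572, 0.001, -0.125]
contact_force: [0.1, 0.3, 0.3]
grip_width: 51.0
```

Emit:
apply_moves --rows '[[[32.8,8,-19.8],0,5],[[32.8,8,-19.8],0,5],[[32.8,8,-19.8],0,5],[[32.8,8,-19.8],0,5],[[32.8,8,-19.8],0,5]]'

```text
time: 1.35
tool_pos: [601.0, 128.0, 135.8]
tcp_rot: [-1.572, 0.001, -0.125]
contact_force: [-0.3, 1.1, -1.0]
grip_width: 50.2
```

Emit:
apply_moves --rows '[[[10,3,-6],0,5]]'

```text
time: 1.48
tool_pos: [648.6, 90.5, 120.2]
tcp_rot: [-1.572, 0.001, -0.125]
contact_force: [0.9, -0.2, 0.0]
grip_width: 50.2
```

Emit:
apply_moves --rows '[[[1.4,0,-0.9],0,5],[[1.4,3,-0.9],0,5],[[1.4,3,-0.9],0,5]]'

```text
time: 1.85
tool_pos: [659.4, 79.5, 87.1]
tcp_rot: [-1.573, 0.008, -0.126]
contact_force: [0.0, 0.7, 0.4]
grip_width: 50.1
```

Run:
```python
from h import *
print(bot.get_obs()["tool_pos"])
a=vision.capture("side")[:,:,::-1]
crop(a,200,80,220,165,3,"s1.png")
t=vision.capture("top")[:,:,::-1]
crop(t,220,110,190,145,4,"t1.png")
```

```text
[659.36110515  79.46346455  87.14287094]
```

View pics/s1.png

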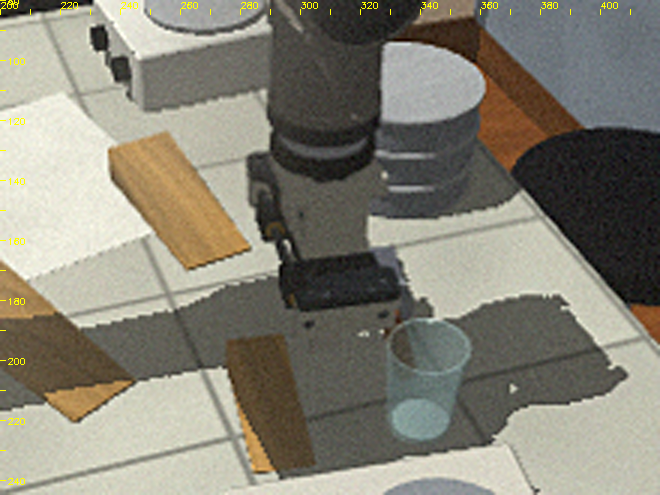

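View pics/t1.png

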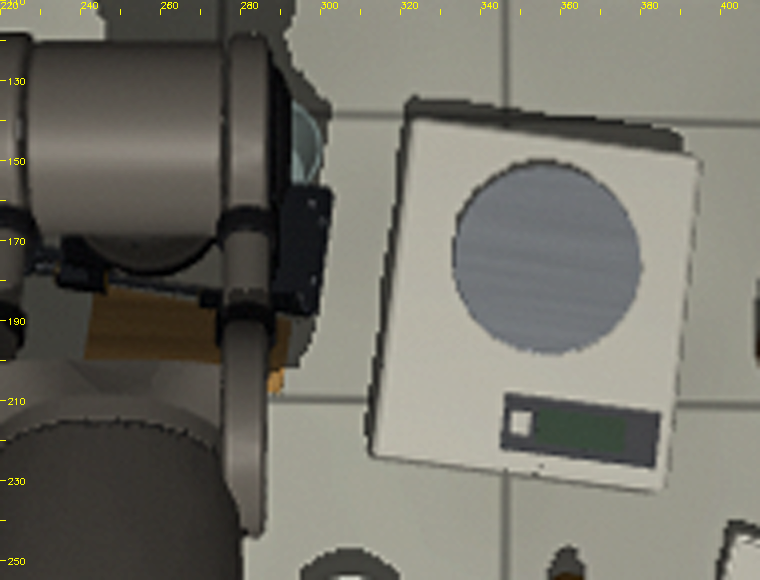

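Run:
```python
from h import *
p=np.array([659.4,79.5]);ex=np.array([.9922,-.1247]);ez=np.array([.1247,.9922])
P=[[*(p+a*ex+b*ez),z] for z in(139,73) for a,b in ((-37.5,-95),(37.5,-95),(-37.5,95),(37.5,95))]
P=[[*(p+a*ex+b*ez),z] for z,L,w in((139,95,37.5),(73,44,9.5)) for a,b in ((-w,-L),(w,-L),(-w,L),(w,L))]
for n in("side","top"): print(n,w2px(n,P).round().tolist())
crop(vision.capture("side")[:,:,::-1],270,150,100,75,7,"s1b.png")
```

```text
side [[298.0, 196.0], [332.0, 192.0], [280.0, 146.0], [310.0, 142.0], [304.0, 202.0], [312.0, 201.0], [296.0, 178.0], [303.0, 177.0]]
top [[299.0, 193.0], [303.0, 161.0], [218.0, 182.0], [223.0, 150.0], [279.0, 182.0], [280.0, 175.0], [244.0, 177.0], [245.0, 170.0]]
```

View pics/s1b.png

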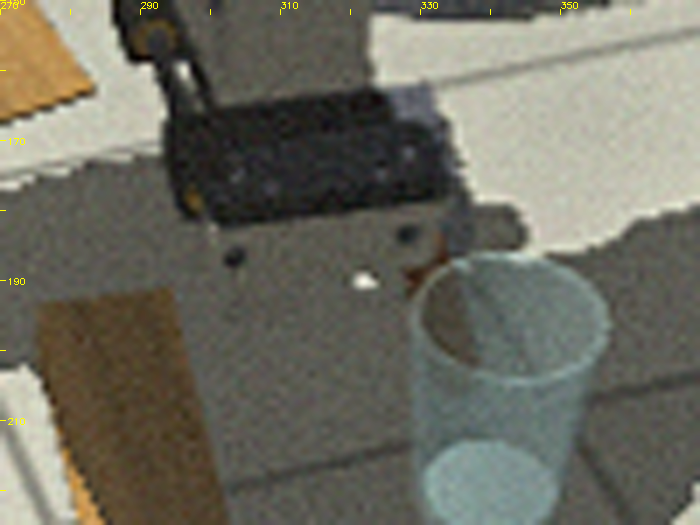

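Emit:
apply_moves --rows '[[[0.3,3.5,0],0,5],[[0.3,6.6,0],0,5],[[0.3,6.7,0],0,5]]'

```text
time: 2.38
tool_pos: [663.3, 80.1, 23.1]
tcp_rot: [-1.572, 0.004, -0.124]
contact_force: [0.0, 0.2, 0.8]
grip_width: 49.9
```

Emit:
apply_moves --rows '[[[-0.7,0.2,0],0,5],[[-1.4,0.3,0],0,5],[[-2.1,0.3,0],0,5],[[-2.8,0.3,0],0,5],[[-3.3,0.3,0],0,5]]'

```text
time: 3.0
tool_pos: [630.2, 84.2, 20.5]
tcp_rot: [-1.572, 0.003, -0.124]
contact_force: [-0.5, 0.6, 0.8]
grip_width: 49.8
```

Emit:
apply_moves --rows '[[[-0.6,0,0],0,5],[[-1.0,0,0],0,5],[[-1.0,0,0],0,5]]'

```text
time: 3.38
tool_pos: [619.9, 85.5, 20.5]
tcp_rot: [-1.572, 0.004, -0.124]
contact_force: [-0.7, 0.5, 0.8]
grip_width: 50.0
```

Emit:
apply_moves --rows '[[[0.8,0,0],0,5],[[0.8,-4,0],0,4],[[0.8,-8,2],0.1,3],[[-1,-8,6],0.3,2.5],[[-3.5,-8,8],0.5,2]]'

```text
time: 4.0
tool_pos: [596.2, 170.9, 101.2]
tcp_rot: [-1.572, 0.001, -0.605]
contact_force: [-0.4, -0.5, 0.2]
grip_width: 21.4
```

Run:
```python
from h import *
a=vision.capture("side")[:,:,::-1]
crop(a,200,150,220,165,3,"s2.png")
t=vision.capture("top")[:,:,::-1]
crop(t,200,130,190,145,4,"t2.png")
```

```text
(no output)
```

View pics/s2.png

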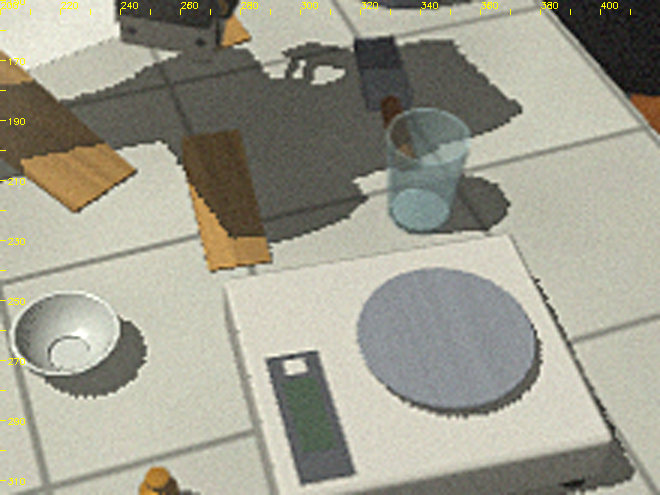

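View pics/t2.png

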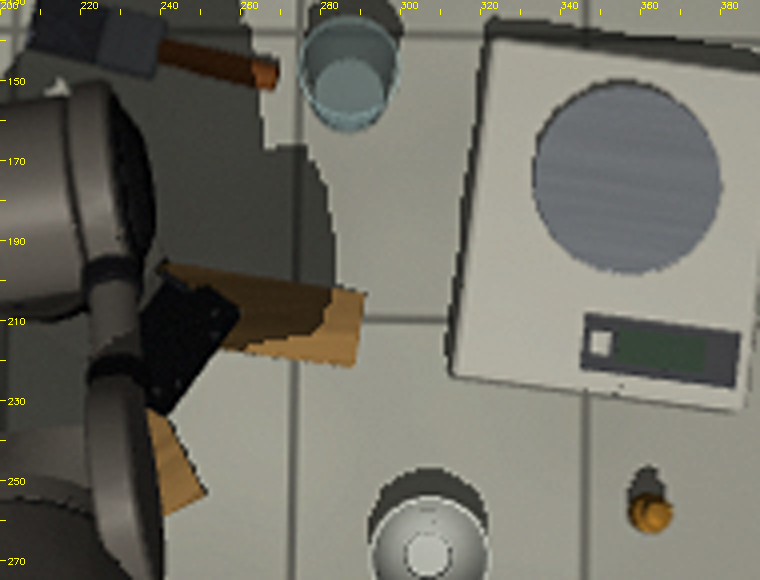

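```bash
cat >> h.py <<'E'
BC=np.array([640.,-155]);BY=-0.122
ex=np.array([np.cos(BY),np.sin(BY)]);ey=np.array([-ex[1],ex[0]])
def b(p): d=np.asarray(p)[...,:2]-BC; return np.stack([d@ex,d@ey],-1)
def wb(x,y): return BC+x*ex+y*ey
E
python3 - <<'E'
from h import *
np.set_printoptions(suppress=True,precision=1)
V=px2w("side",[(279.7,193.3),(260.7,195.7),(290.3,237.7),(270.3,240.3)],[28,28,3,3])
print(b(V)); W=px2w("top",[(291.3,203.2),(288.5,221.5)],3); print(b(W))
print("case left side from side/top",b(px2w("side",[(275.3,242.7),(370.3,228)],60)),b(px2w("top",[(312.5,224),(323,139.5)],60)))
print(wb(-83,310),b(bot.get_obs()["tool_pos"]))
E
```

```text
[[ -59.   281.6]
 [-107.8  282.4]
 [ -59.9  149.4]
 [-107.5  150.8]]
[[ -60.2  153.7]
 [-109.2  154.4]]
case left side from side/top [[-106.    90.9]
 [ 108.4   90.9]] [[-110.3   94.4]
 [ 107.2   96. ]]
[595.3 162.8] [-85.6 318.8]
```

Emit:
apply_moves --rows '[[[0,0,0],0.18,2],[[0,0,0],0.36,2],[[0,0,0],0.54,2],[[0,0,0],0.72,2],[[0,0,0],0.9,2]]'

```text
time: 4.72
tool_pos: [594.9, 171.1, 100.5]
tcp_rot: [-1.575, -0.0, -1.504]
contact_force: [-0.5, 0.4, 0.1]
grip_width: 20.4
```

Emit:
apply_moves --rows '[[[0,1,0],0.18,2],[[0,2,0],0.19,2],[[0,2,0],0.19,2]]'

```text
time: 5.1
tool_pos: [594.6, 170.6, 79.4]
tcp_rot: [-1.577, -0.002, -1.69]
contact_force: [-0.4, -0.6, 0.2]
grip_width: 19.9
```

Emit:
apply_moves --rows '[[[0,3.5,0],0,2],[[0,5.9,0],0,2],[[1,5.9,0],0,2],[[2,5.9,0],0,2],[[3,5.9,0],0,2]]'

```text
time: 5.72
tool_pos: [591.4, 139.9, 21.9]
tcp_rot: [-1.575, -0.001, -1.69]
contact_force: [0.4, 0.8, -0.2]
grip_width: 20.1
```

Emit:
apply_moves --rows '[[[1.5,0.1,0],0,2],[[3,0.1,0],0,2],[[4.5,0.1,0],0,2],[[6,0.1,0],0,2],[[7,0.1,0],0,2]]'

```text
time: 6.35
tool_pos: [583.0, 69.2, 21.0]
tcp_rot: [-1.575, -0.001, -1.691]
contact_force: [-0.2, 0.1, 0.5]
grip_width: 19.9
```

Emit:
apply_moves --rows '[[[0.5,0,0],0,2],[[1,0,0],0,2],[[1.5,0,0],0,2],[[2,0,0],0,2],[[2.0,0,0],0,2]]'

```text
time: 6.98
tool_pos: [580.6, 49.1, 21.0]
tcp_rot: [-1.575, -0.001, -1.691]
contact_force: [-0.1, -0.2, 0.5]
grip_width: 19.5
```

Run:
```python
from h import *
o=bot.get_obs();print(o["contact_force"],b(o["tool_pos"]))
a=vision.capture("side")[:,:,::-1]
crop(a,200,150,220,165,3,"s3.png")
t=vision.capture("top")[:,:,::-1]
crop(t,240,130,190,145,4,"t3.png")
```

```text
[-0.08784585 -0.16350974  0.52215792] [-83.81632386 195.34733622]
```

View pics/s3.png

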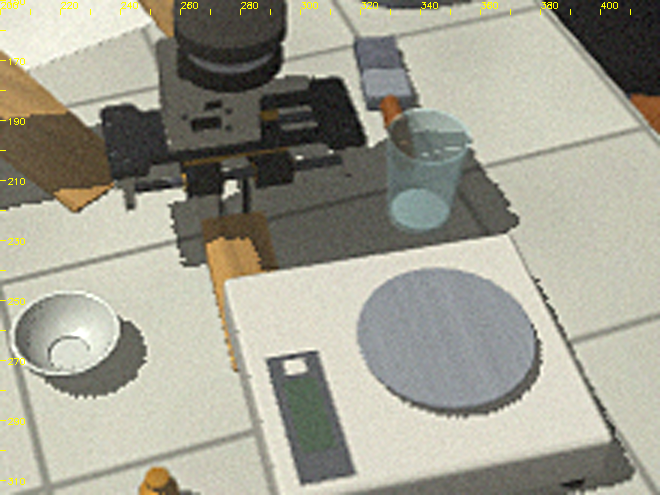

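View pics/t3.png

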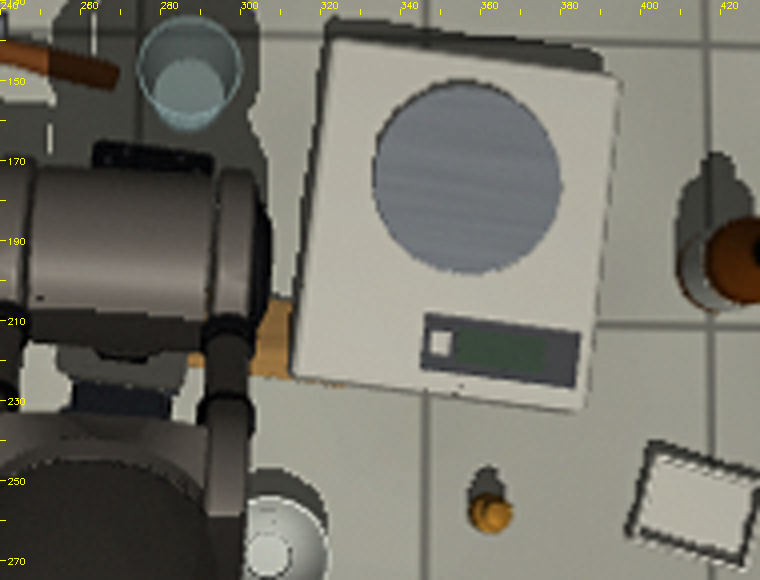

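Emit:
apply_moves --rows '[[[0.4,0,0],0,2],[[0.8,0,0],0,2],[[1.1,0,0],0,2],[[1.1,0,0],0,2]]'

```text
time: 7.58
tool_pos: [579.3, 38.1, 21.0]
tcp_rot: [-1.575, -0.001, -1.691]
contact_force: [-0.6, -0.7, 0.0]
grip_width: 20.0
```

Emit:
apply_moves --rows '[[[0.15,0,0],0,2],[[0.3,0,0],0,2]]'

```text
time: 7.82
tool_pos: [578.9, 35.1, 21.0]
tcp_rot: [-1.575, -0.001, -1.691]
contact_force: [-0.1, -0.3, 0.7]
grip_width: 20.5
```

Emit:
apply_moves --rows '[[[0.1,0,0],0,2],[[0.2,0,0],0,2]]'

```text
time: 8.07
tool_pos: [578.6, 33.1, 21.0]
tcp_rot: [-1.575, -0.001, -1.691]
contact_force: [0.2, 0.9, 0.2]
grip_width: 19.9
```

Emit:
apply_moves --rows '[[[0.1,0,0],0,2],[[0.1,0,0],0,2]]'

```text
time: 8.32
tool_pos: [578.5, 32.0, 21.0]
tcp_rot: [-1.575, -0.001, -1.691]
contact_force: [0.4, -0.1, 0.9]
grip_width: 20.0
```

Emit:
apply_moves --rows '[[[0.1,0,0],0,2],[[0.1,0,0],0,2]]'

```text
time: 8.57
tool_pos: [578.4, 31.5, 21.0]
tcp_rot: [-1.575, -0.001, -1.691]
contact_force: [1.1, 3.5, -1.4]
grip_width: 20.2
```

Emit:
apply_moves --rows '[[[0.1,0,0],0,2],[[0.1,0,0],0,2]]'

```text
time: 8.82
tool_pos: [578.3, 31.1, 21.0]
tcp_rot: [-1.575, 0.0, -1.691]
contact_force: [1.3, 5.2, -0.3]
grip_width: 19.8
```

Emit:
apply_moves --rows '[[[-1.5,0,0],0,2],[[-1.5,-5,0],0,1],[[-1,-8.5,0],0,0],[[4,-8.5,-0.6],0,0],[[9,-8.5,-0.6],0,0]]'

```text
time: 9.45
tool_pos: [561.8, -57.7, 106.7]
tcp_rot: [-1.574, -0.001, -1.689]
contact_force: [0.2, -0.0, -0.9]
grip_width: 0.2
```

Run:
```python
from h import *
o=bot.get_obs();print(o["contact_force"],o["tool_pos"],b(o["tool_pos"]),o["grip_width"])
a=vision.capture("side")[:,:,::-1]
crop(a,200,150,220,165,3,"s4.png")
t=vision.capture("top")[:,:,::-1]
crop(t,240,130,190,145,4,"t4.png")
```

```text
[ 0.23812679 -0.03827454 -0.91388481] [561.78598684 -57.74186144 106.73073832] [-89.46874654  87.01678437] 0.15831625819019485
```

View pics/s4.png

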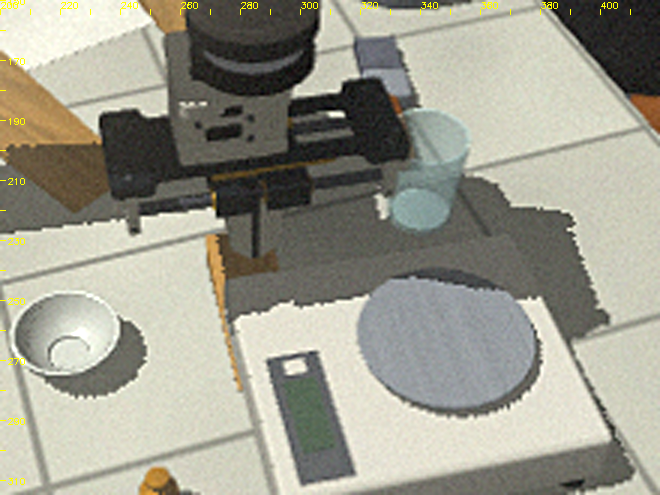

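View pics/t4.png

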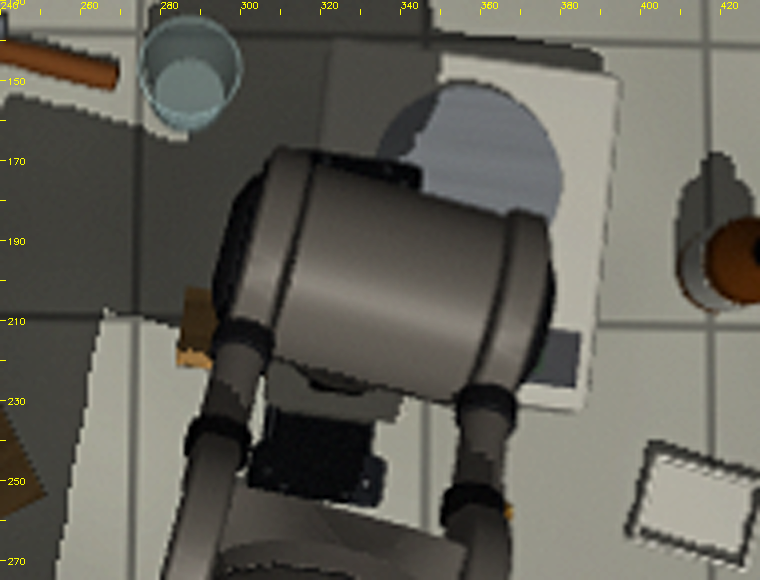

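Emit:
apply_moves --rows '[[[1.2,0,0],0,0],[[1.2,1.5,0],0,0],[[1.2,2.8,0],0,0],[[1.2,2.9,0],0,0]]'

```text
time: 10.05
tool_pos: [559.1, -72.2, 75.5]
tcp_rot: [-1.578, -0.001, -1.694]
contact_force: [-0.9, 0.5, 0.2]
grip_width: 0.3
```

Emit:
apply_moves --rows '[[[0,0.2,0],0,0],[[0,0.3,0],0,0],[[0,0.3,0],0,0]]'

```text
time: 10.42
tool_pos: [559.5, -71.9, 74.2]
tcp_rot: [-1.576, -0.002, -1.693]
contact_force: [-4.0, 1.5, 11.7]
grip_width: 1.0
```

Emit:
apply_moves --rows '[[[0,0.1,0],0,0],[[0,0.1,0],0,0]]'

```text
time: 10.68
tool_pos: [559.7, -71.8, 74.2]
tcp_rot: [-1.575, -0.002, -1.693]
contact_force: [-3.3, -1.0, 7.4]
grip_width: 0.6
```

Emit:
apply_moves --rows '[[[0,0.2,0],0,0],[[0,0.35,0],0,0],[[0,0.4,0],0,0],[[0,0.4,0],0,0]]'

```text
time: 11.18
tool_pos: [559.7, -71.8, 73.9]
tcp_rot: [-1.574, -0.003, -1.692]
contact_force: [-11.7, 1.6, 30.0]
grip_width: 0.3
```

Emit:
apply_moves --rows '[[[0,-0.2,0],0,0],[[0,-1,0],0,0],[[0,-5,0],0,0],[[-4,-8,0],0,0],[[-10,-12,0],0,0]]'

```text
time: 11.8
tool_pos: [571.2, 20.0, 189.1]
tcp_rot: [-1.574, -0.003, -1.694]
contact_force: [0.8, -0.0, 0.4]
grip_width: 0.8
```

Emit:
apply_moves --rows '[[[-6,-3,0],0,0],[[-12,-5,0],0,0],[[-17,-5,0],0,0],[[-22,-5,0],0,0],[[-22,-5,0],0,0]]'

```text
time: 12.42
tool_pos: [598.0, 242.2, 237.7]
tcp_rot: [-1.575, -0.002, -1.69]
contact_force: [1.0, 0.3, 0.7]
grip_width: 0.3
```

Run:
```python
from h import *
o=bot.get_obs();print(o["contact_force"],o["tool_pos"])
a=vision.capture("side")[:,:,::-1]; cv2.imwrite("pics/side5.png",a)
crop(a,200,170,220,165,3,"s5.png")
t=vision.capture("top")[:,:,::-1]; cv2.imwrite("pics/top5.png",t)
crop(t,230,120,190,145,4,"t5.png")
```

```text
[0.95766063 0.2968279  0.69467852] [598.00694888 242.24320857 237.73122142]
```

View pics/s5.png

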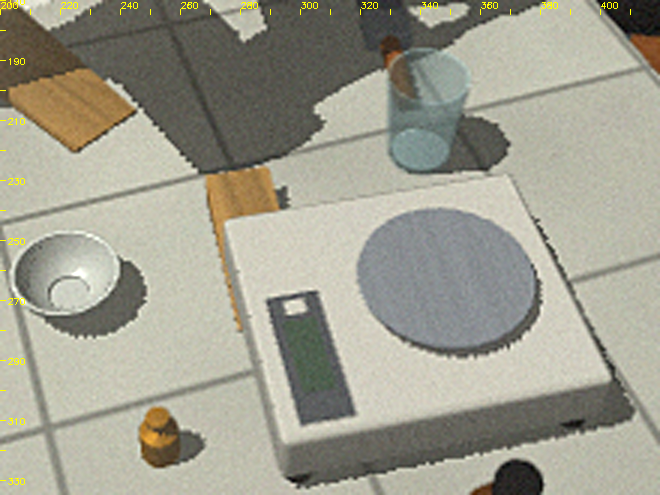

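View pics/t5.png

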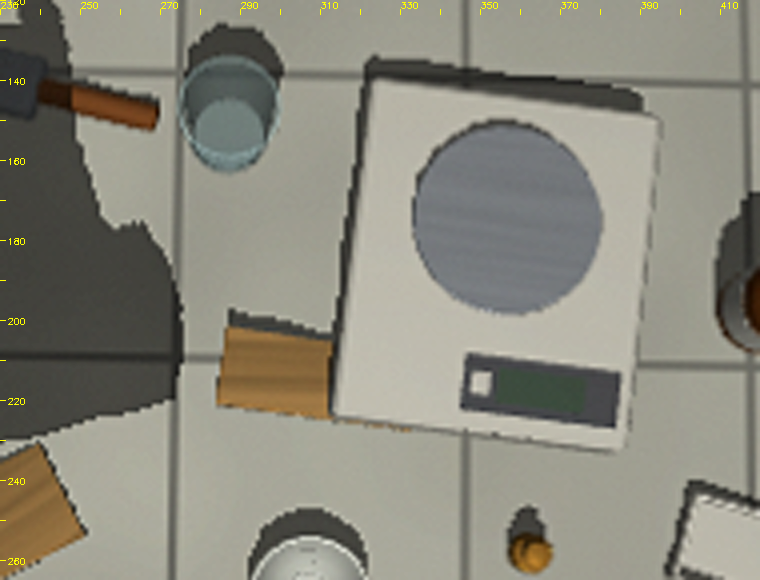

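Run:
```python
from h import *
print(b(px2w("top",[(287.2,202.2),(284.6,221)],28)).round(1), b(px2w("side",[(289.5,226),(269,229)],28)).round(1))
for n in("top","side"):
    d=cv2.absdiff(cv2.imread(f"pics/{n}0.png"),cv2.imread(f"pics/{n}5.png")).max(2)
    r=d[135:235,312:396] if n=="top" else d[228:330,300:400]
    print(n,(r>40).sum())
```

```text
[[ -61.6  164.7]
 [-110.7  164.7]] [[ -59.   163.6]
 [-107.6  163.7]]
top 13
side 51
```

Run:
```python
from plant import order
print(order.close_job())
```

```text
the job is handed in; nothing more can be done
None
```

The wedge is in under the left side of the balance at the near left corner, and the corner held when I pressed on it. I handed the job in at about 12.5 s of the 45 s allowed.

- **Wedge:** I used the smallest wedge. I pushed it about 37 mm sideways towards the corner, then thin end first under the case. The resistance rose sharply at the expected depth of about 57 mm, and I stopped at about 5 N. It was never lifted.
- **Press check:** At the loose corner, 11.7 N down left the tool at 74.2 mm. At 30 N it stood at 73.9 mm, so the corner gave about 0.3 mm, where it would have tipped at 2 to 3.5 N before.
- **Sideways force:** At 30 N the wrist also read about 12 N sideways, which is more than the 6 N that could slide the balance. The pictures taken afterwards show the balance where it started.
- **Final pictures:** The balance looks level, and the wedge is square under it. The beaker, dish, weight and the other things visible in the close-up views look undisturbed. The wedge's near edge is about flush with the case front, possibly showing 1–2 mm past it, which is within the camera error. The two cameras differ by 2–4 mm on positions.

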